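# Clamp a cork-backed medallion in the bonding press

## Robot

A 6-joint arm with a two-finger parallel gripper is mounted at the origin on a cart in front of the work surface, level with it; the furniture and walls round the work are solid. World frame = base frame: x ahead of the robot, y to its left, z up, the work surface at z = 0. Lengths are in m, angles in rad, forces in N, time in s.
With the tool pointing down it reaches from about 0.4 to 0.925 m from the base axis. Payload 12.5 kg.
Tool frame: the origin (TCP) lies between the finger pads; the fingertips stand 19 mm ahead of it and the grasp point (between the pads) is the TCP (arm.tips_ahead is the distance from the TCP to the fingertips, in m); x points along the fingers, y is the direction in which the jaws open and shut, and the axes are right-handed (so a half turn about x gives the same grasp; the last joint's range is limited). The gripper opens to 95 mm and grips with 3 to 60 N. Pads are 20 mm wide; open, the fingers measure 119 mm over their backs; the gripper's body (75 mm by 180 mm) begins 59 mm behind the grasp point.
Start: joints at [-1.311, 0.491, 1.559, -0, 1.092, -0.106], TCP at [0.224, -0.584, 0.234] pointing down, gripper open.
Joint ranges: [-3.1, 3.1], [-0.84, 2.19], [0.05, 2.79], [-1.13, 4.28], [0.06, 2.93], [-2.69, 2.69]. Speed limits (rad/s): [2.22, 2.22, 2.79, 3.14, 3.14, 3.14].

## Interface

Orientations are given as a 3x3 rotation matrix whose columns are the frame's x, y, z axes.
In Python, from rig import arm, cams, workorder gives the robot as it stands.
- The arm moves only by the tool step_arm, never from a script. Its argument "rows" is a list that holds one entry, the list of rows, each a list of 5 numbers: the opening in per cent of the stroke, from 0 (shut) to 100 (fully open), then the shift along the world's x, y, z in m, then the turn about the world's z in rad. In form: [[[grip, dx, dy, dz, twist], ...]]. A call has 1 to 20 rows; each row shifts and turns the commanded pose from where the row before left it; what a row does not reach is not made up. A row lasts 1/8 s, in which the tool goes at most 62.5 mm and 10.7 degrees, less where a joint would pass 70% of its speed; a pose out of reach is approached as far as the arm can. A call with a gripper value outside its range is refused whole. The fingers move at their own pace and stop on an object; "force" is the grip in N (left out, the last holds). Time passes only in rows, so rows that do not move let the fingers close. It gives the time, the measured TCP pose, the force and the opening at its end, in the units of the state.
- arm.get_obs(): the state, without advancing time (a new reading comes with each control period).
- cams.get_image(name): name is "side" or "top" or "wrist"; returns a dict with "img" (384x512x3 uint8, red, green, blue), "fx", "fy", "cx", "cy" (pixels), "dist" ([k1, k2, p1, p2, k3] as OpenCV has them; the pictures are not rectified), "R" (3x3) and "t" (3): a world point X has camera coordinates R X + t. Camera axes: x right, y down, z forward; pixel columns grow to the right and rows downward; lengths in m; the calibration is good to about 2 mm. A picture is of the moment at which its call begins. There is no depth.
- workorder.close_job(): hands the job in, once; it reports no verdict.
The state is a dict: "clock": time; "joint_positions": joint angles; "joint_vel": joint speeds; "tau": joint torques, N m; "tool_pos": TCP position; "orientation": TCP orientation; "contact_force": force on the tool from outside, world axes, zero at the start; "ft_torque": the same for the moment, N m; "opening": opening from 0.0 (shut) to 1.0 (fully open).
Only numpy, scipy, OpenCV 4.12 (cv2) and the standard library are available. Lean on these libraries where they do the work, as an engineer would, in place of code of your own. Each camera call takes 0.05 s, during which the arm holds its last target.

## Task

The bronze medallion has just been glued to its cork backing and must cure under pressure: lay it flat, cork side down, between the four pins of the press's tray, push the tray fully home under the raised arm, then press the arm down by its black thumb grip until the catch holds it by itself with the foot clamping the medallion. Leave the white jar and the smaller bare medallion where they stand.

Things in the scene. Friction and masses are not known exactly. Their poses are not given: they have to be found in the camera images.
- medallion_centre (a point): The workpiece: a bronze disc 55 mm across on a cork disc of the same width, together 14.5 mm high, 0.15 kg, lying cork down on the table left of the press. The point is its centre, half-way up; z points up out of the bronze face. It is the larger, thicker one and the nearer to the press; only it has cork under it. Grip it across the 55 mm.
- press: Grey bonding press bolted to the table. Origin on the table under the foot; +x to its back, where the arm is hinged, -x to the arm's black grip, +y to the left, where the tray slides out. Base 10 mm thick: x -92 to 122, y -55 to 55 mm; slide bed with steel guides 20 mm high: x -53 to 53, y to 235 mm. Hinge cheeks 83 mm high at x 66 to 113, y -40 to 40 mm.
- press_shuttle (a joint): The tray's position on its slide in m: 0 fully out to the left, 0.140 fully home against its stop under the arm; it grows as the tray moves along the press's -y. It starts within 25 mm of fully out, slides with about 1.5 N of friction and stays where it is left.
- nest (a point): Moves with the tray, axes as the press: where the medallion's centre lies when it rests centred between the four pins, 7.25 mm over the tray's top face (18 mm over the table). Steel pins 6 mm thick, 8 mm high at x, y = +-23.7 mm from here: 3 mm play all round, 41 mm free between pins on each side for a finger. Plate: x +-43, y -42 to 90 mm. Tray home: this point is under the foot.
- shuttle_knob (a point): Moves with the tray: a point on the axis of the black turned knob at the tray's outer (left) end, 75 mm from the nest along the press's +y, 38 mm above the table. The knob is at most 20 mm thick; it stands on the tray's top face, its top 48 mm above the table. Push it from its outer side, or pinch it.
- press_arm (a joint): Angle of the sprung arm in rad: 0 raised (its spring holds it there), grows as the grip is pressed down; level at 0.45, stop at 0.475. At about 0.43 the hook catch snaps over the arm's cross pin; let go, the arm then stays near 0.43, otherwise it springs back to 0. Pressing takes about 2 N on the grip at first and some 9 to 12 N at the catch with the medallion under the foot.
- press_grip (a point): Middle of the top face of the arm's black thumb grip (50 mm along the arm, 28 mm wide, 16 mm thick), where the arm is pressed down. Moves with the arm: 192 mm from the hinge along the arm and 9 mm above the hinge's level when the arm is level. About 161 mm above the table when raised, 79 mm when level. Its -x runs along the arm to the free end.
- press_hinge (a point): Centre of the arm's hinge pin, 70 mm above the table at x = 85 mm, y = 0 of the press; the pin runs along the press's y axis. The grip moves on an arc about it in the press's x-z plane.
- press_foot (a joint): How far the sprung foot under the arm (a rubber-faced disc 26 mm across, 85 mm from the hinge) is pushed up into the arm, in m: 0 when it touches nothing, about 0.003 to 0.006 when the arm is caught with the medallion under it.
- wax_jar: Open white jar, 52 mm across, 58 mm high, standing behind the medallion; origin at its underside. To be left where it is.
- bare_medallion: A smaller bronze medallion without cork, 47 mm across, 10 mm high, lying at the left; origin at its underside. To be left where it is.
Mind the look-alikes: they are no part of the job. Leave any blue, purple or yellow look-alike of the part that bears medallion_centre alone.

How it is judged:
By the outcome, as a careful person would: the job done as asked, in the order asked, and still so for the second after the job is handed in, with the robot touching nothing.
It also fails if it takes over 64 s, if anything falls off the work surface, if the arm or the gripper's body presses on something with over 40 N, if the wrist force passes 120 N, or if a joint passes its speed limit or range.

## Working session

There is one attempt and no reset: what is moved stays moved. The work goes in short steps, Python scripts to look and compute and a tool call to move; the robot and the scene stay as the last step left them, time stands still between calls to the robot, and variables do not carry over. Pictures are saved under pics/ and viewed, and the job is handed in when it is done.

Besides the shell and the picture viewer there is one more tool, called after ">>>" in YAML: its name, and indented under it one key for each argument. step_arm: Moves the arm, as the interface text tells. Its arguments: {"type":"object","properties":{"rows":{"type":"array"},"force":{"type":"number"}},"required":["rows"]}

```bash
mkdir -p pics; ls; cat > h.py <<'E'
import numpy as np, cv2
from rig import arm, cams, workorder
def snap(n,f):
    d=cams.get_image(n); cv2.imwrite(f'pics/{f}.png',cv2.cvtColor(d['img'],cv2.COLOR_RGB2BGR))
    d['K']=np.array([[d['fx'],0,d['cx']],[0,d['fy'],d['cy']],[0,0,1]]);
    for k in('R','t','dist'): d[k]=np.array(d[k],float)
    np.savez(f'pics/{f}.npz',**d); return d
def load(f): return dict(np.load(f'pics/{f}.npz'))
def ray(d,u,v):
    p=cv2.undistortPoints(np.array([[[u,v]]],float),d['K'],d['dist'])[0,0]
    R=d['R'];return -R.T@d['t'].ravel(), R.T@np.array([p[0],p[1],1])
def onz(d,u,v,z):
    o,r=ray(d,u,v); return o+r*(z-o[2])/r[2]
def proj(d,X):
    return cv2.projectPoints(np.array(X,float).reshape(-1,3),cv2.Rodrigues(d['R'])[0],d['t'].ravel(),d['K'],d['dist'])[0][:,0]
def tri(obs):
    A=np.zeros((3,3));b=np.zeros(3)
    for d,u,v in obs:
        o,r=ray(d,u,v); r/=np.linalg.norm(r); P=np.eye(3)-np.outer(r,r);A+=P;b+=P@o
    return np.linalg.solve(A,b)
E
python3 - <<'E'
from h import *
np.set_printoptions(precision=3,suppress=True)
for n in('side','top','wrist'):
    d=snap(n,n+'0'); print(n,-d['R'].T@d['t'],d['R'][2],d['fx'])
o=arm.get_obs();print({k:o[k] for k in('clock','tool_pos','orientation','contact_force','opening')})
E
```

```text
pics
side [0.523 1.464 0.976] [ 0.028 -0.807 -0.59 ] 394.81620256810993
top [0.35  0.273 1.367] [ 0.165  0.002 -0.986] 441.28531150550407
wrist [ 0.286 -0.559  0.384] [-0.225 -0.086 -0.971] 311.07635006252093
{'clock': 0.15, 'tool_pos': array([ 0.224, -0.583,  0.233]), 'orientation': array([[-0.   ,  0.358, -0.934],
       [ 0.001, -0.934, -0.358],
       [-1.   , -0.001, -0.   ]]), 'contact_force': array([0.361, 0.341, 0.152]), 'opening': 0.9966101203588341}
```

View pics/side0.png

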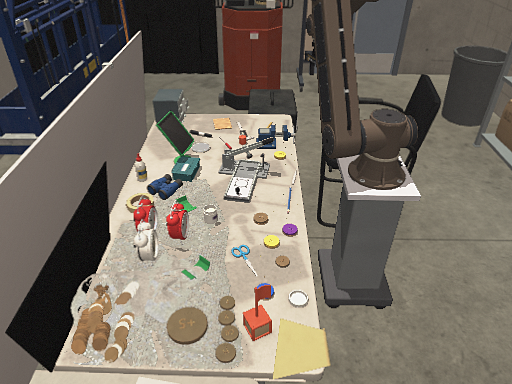

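View pics/top0.png

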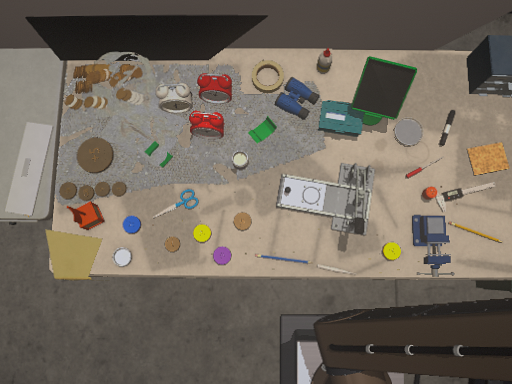

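The top view shows the press at about (330,200), with its tray extending left. The medallion is at (242,221), the jar at (240,160) and the bare medallion at (172,243). I'll zoom in next.

```bash
python3 - <<'E'
from h import *
np.set_printoptions(precision=4,suppress=True)
a=cv2.imread('pics/top0.png');cv2.imwrite('pics/t0z.png',cv2.resize(a[145:265,220:385],None,fx=4.8,fy=4.8,interpolation=cv2.INTER_CUBIC))
a=cv2.imread('pics/side0.png');cv2.imwrite('pics/s0z.png',cv2.resize(a[115:235,190:310],None,fx=5,fy=5,interpolation=cv2.INTER_CUBIC))
d=load('top0')
for p in [(242,221),(172,243),(240,160)]: print(onz(d,*p,.0145))
E
```

```text
[0.5079 0.3284 0.0145]
[0.4378 0.5419 0.0145]
[0.7014 0.3379 0.0145]
```

View pics/t0z.png

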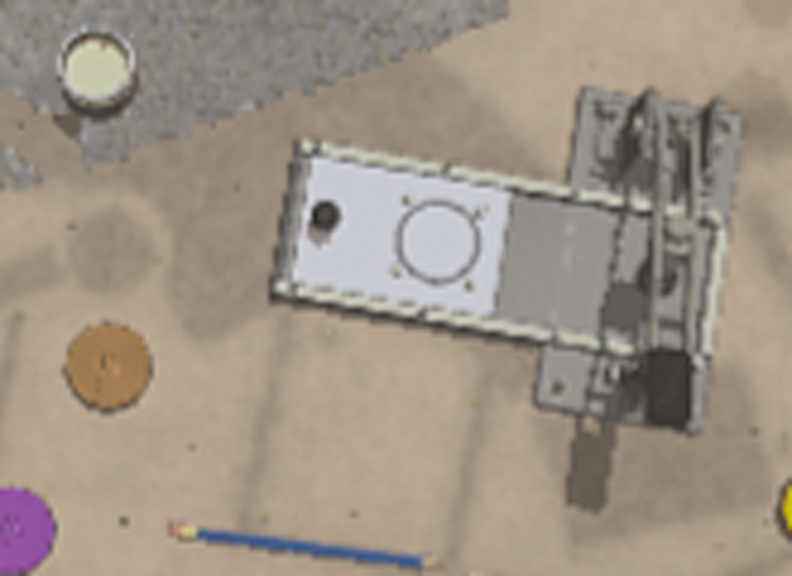

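View pics/s0z.png

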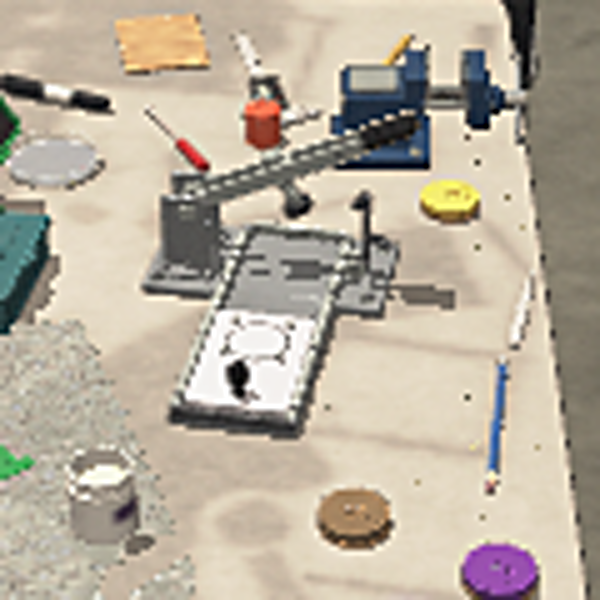

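```bash
cat > m.py <<'E'
from h import *
np.set_printoptions(precision=4,suppress=True)
d=load('top0');im=d['img'];hsv=cv2.cvtColor(im,cv2.COLOR_RGB2HSV)
print('med px',im[221,242],hsv[221,242],'plate',im[205,290],hsv[205,290],'bed',im[200,335],'table',hsv[250,280])
# medallion
m=cv2.inRange(hsv,(5,110,60),(22,255,255)); 
n,l,s,c=cv2.connectedComponentsWithStats(m)
for i in range(1,n):
    if 100<s[i,4]<3000: print('bz',s[i],c[i],onz(d,*c[i],.0145))
m=cv2.inRange(im,(190,190,195),(255,255,255))
m[:, :270]=0;m[:,340:]=0;m[:165]=0;m[225:]=0
n,l,s,c=cv2.connectedComponentsWithStats(m);print(s[1:],c[1:])
E
python3 m.py
```

```text
med px [168 127  79] [ 16 135 168] plate [198 199 203] [114   6 203] bed [150 147 143] table [ 17  54 180]
bz [ 74  64  36  29 617] [89.6904 75.5186] [0.9849 0.8396 0.0145]
bz [110  64  25  23 180] [120.4167  73.5722] [0.9917 0.7374 0.0145]
bz [116  89  15  11 120] [123.2417  94.1833] [0.9196 0.7231 0.0145]
bz [467 142  42  33 981] [487.8063 158.2701] [ 0.7166 -0.4544  0.0145]
bz [422 187  15  12 138] [429.4565 192.5217] [ 0.6031 -0.2581  0.0145]
bz [ 67 201  37  29 558] [ 86.5161 215.0627] [0.5212 0.8132 0.0145]
bz [234 213  17  17 223] [242.0538 220.843 ] [0.5084 0.3283 0.0145]
bz [455 223  46  19 135] [476.6296 232.2889] [ 0.479  -0.4005  0.0145]
bz [ 50 234  26  33 210] [ 59.6952 248.5381] [0.4163 0.8897 0.0145]
bz [165 237  15  15 167] [171.988 244.024] [0.4347 0.5418 0.0145]
bz [ 68 245  26  31 167] [ 79.515  262.0958] [0.3758 0.8245 0.0145]
[[281 178  45  33 690]
 [304 188  14  14 161]
 [278 204   1   1   1]] [[301.029  193.2797]
 [310.5963 194.7391]
 [278.     204.    ]]
```

>>> step_arm:
  rows:
    - [[100, 0.014, 0.045, 0.006, 0.14], [100, 0.014, 0.045, 0.006, 0.14], [100, 0.014, 0.045, 0.006, 0.14], [100, 0.014, 0.045, 0.006, 0.14], [100, 0.014, 0.045, 0.006, 0.14], [100, 0.014, 0.045, 0.006, 0.14], [100, 0.014, 0.045, 0.006, 0.14], [100, 0.014, 0.045, 0.006, 0.14], [100, 0.014, 0.045, 0.006, 0.14], [100, 0.014, 0.045, 0.006, 0.14], [100, 0.014, 0.045, 0.006, 0.14], [100, 0.014, 0.045, 0, 0.14], [100, 0.014, 0.045, 0, 0.14], [100, 0.014, 0.045, 0, 0.14], [100, 0.014, 0.045, 0, 0.14], [100, 0.014, 0.045, 0, 0.14], [100, 0.014, 0.045, 0, 0.14], [100, 0.014, 0.045, 0, 0.14]]

```text
clock: 2.4
tool_pos: [0.4758, 0.228, 0.2995]
orientation: [[-0.0, 0.248, 0.969], [-0.0, 0.969, -0.248], [-1.0, -0.0, -0.0]]
contact_force: [0.1, -0.9, -0.0]
opening: 0.999
```

```bash
python3 - <<'E'
from h import *
np.set_printoptions(precision=4,suppress=True)
d=snap('wrist','w1');snap('top','top1');snap('side','side1')
print(-d['R'].T@d['t'],d['R'][2]); o=arm.get_obs();print(o['clock'],o['tool_pos'],o['orientation'],o['joint_positions'])
E
```

```text
[0.4107 0.2456 0.4503] [ 0.2322 -0.0603 -0.9708]
2.55 [0.4755 0.2278 0.299 ] [[-0.001   0.2504  0.9681]
 [-0.0002  0.9681 -0.2504]
 [-1.     -0.0005 -0.0009]] [ 0.3214  0.287   1.7058  0.0001  1.1498 -0.9963]
```

View pics/w1.png

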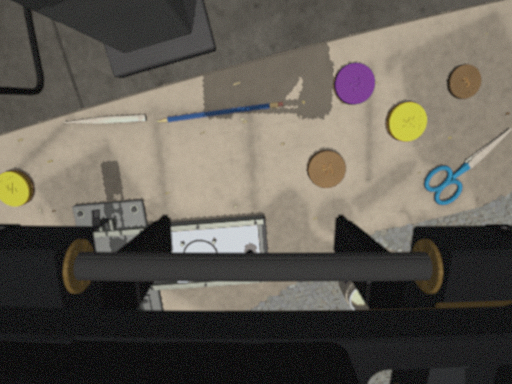

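The medallion is at (326,169). The nest ring, at (200,247), is half hidden by the gripper, so I'll shift outward to see it fully.

>>> step_arm:
  rows:
    - [[100, 0.03, 0.005, 0.01, 0.03], [100, 0.03, 0.005, 0.01, 0.03], [100, 0.03, 0.005, 0.0, 0.025], [100, 0.03, 0.005, 0.0, 0], [100, 0.0, 0.0, 0.0, 0], [100, 0.0, 0.0, 0.0, 0]]

```text
clock: 3.3
tool_pos: [0.5949, 0.2455, 0.3195]
orientation: [[-0.001, 0.171, 0.985], [-0.0, 0.985, -0.171], [-1.0, -0.0, -0.001]]
contact_force: [0.5, 0.9, 0.2]
opening: 0.999
```

```bash
python3 - <<'E'
from h import *
np.set_printoptions(precision=4,suppress=True)
d=snap('wrist','w2');im=d['img']
cv2.imwrite('pics/w2z.png',cv2.resize(cv2.cvtColor(im,cv2.COLOR_RGB2BGR)[80:240,20:360],None,fx=2.3,fy=2.3,interpolation=cv2.INTER_CUBIC))
o=arm.get_obs();print(o['clock'],o['tool_pos'],o['orientation'])
E
```

```text
3.35 [0.5948 0.2457 0.3198] [[-0.0004  0.1708  0.9853]
 [-0.0001  0.9853 -0.1708]
 [-1.     -0.0001 -0.0003]]
```

View pics/w2z.png

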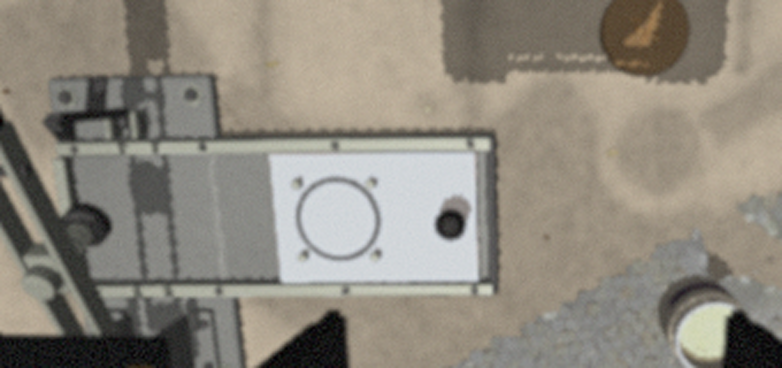

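```bash
python3 - <<'E'
import cv2
a=cv2.imread('pics/top1.png');cv2.imwrite('pics/t1z.png',cv2.resize(a[145:265,220:385],None,fx=4.8,fy=4.8,interpolation=cv2.INTER_CUBIC))
E
```

```text
(no output)
```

The wrist view is clear. In zoom pixels, the pins are at about (298,184), (373,183), (304,255) and (376,254), the ring at (339,218), the knob at (451,224) and the medallion at (645,35).

```bash
cat > m2.py <<'E'
from h import *
np.set_printoptions(precision=4,suppress=True)
d=load('w2');im=d['img'];hsv=cv2.cvtColor(im,cv2.COLOR_RGB2HSV)
m=cv2.inRange(hsv,(0,0,185),(180,30,255));m[:, :130]=0;m[:,232:]=0;m[:140]=0;m[210:]=0
m=cv2.morphologyEx(m,cv2.MORPH_OPEN,np.ones((3,3)))
m=cv2.morphologyEx(m,cv2.MORPH_CLOSE,np.ones((9,9)))
n,l,s,c=cv2.connectedComponentsWithStats(m);i=1+s[1:,4].argmax();print('plate',s[i],c[i])
cn=max(cv2.findContours((l==i).astype('uint8'),0,1)[0],key=cv2.contourArea)
W=np.array([onz(d,*p,.01075)[:2] for p in cn[:,0].astype(float)])
print('plate rect',cv2.minAreaRect((W*1000).astype('float32')))
z=lambda u,v:(20+(u+.5)/2.3-.5,80+(v+.5)/2.3-.5)
pins=np.array([onz(d,*z(*p),.01875) for p in [(298,184),(373,183),(304,255),(376,254)]]);print('pins',pins,pins.mean(0))
a=pins[1]-pins[0];b=pins[3]-pins[2];e=pins[2]-pins[0];f=pins[3]-pins[1]
for q in(a,b,e,f):print(np.linalg.norm(q),np.degrees(np.arctan2(q[1],q[0])))
print('ring',onz(d,*z(339,218),.01075))
print('knob top',onz(d,*z(451,224),.045))
# medallion
m=cv2.inRange(hsv,(4,100,40),(24,255,255));cc=max(cv2.findContours(m[60:120,260:340],0,1)[0],key=cv2.contourArea)
print('area',cv2.contourArea(cc)); (cx,cy),r=cv2.minEnclosingCircle(cc);print(cx+260,cy+60,r,onz(d,cx+260,cy+60,.012))
print('zoom guess',onz(d,*z(645,35),.012))
d=load('w1');hsv=cv2.cvtColor(d['img'],cv2.COLOR_RGB2HSV)
m=cv2.inRange(hsv,(4,90,40),(24,255,255));cc=max(cv2.findContours(m[140:200,295:360],0,1)[0],key=cv2.contourArea)
(cx,cy),r=cv2.minEnclosingCircle(cc);print('w1',cx+295,cy+140,r,cv2.contourArea(cc),onz(d,cx+295,cy+140,.012))
t=load('top0')
print('top ring',onz(t,220+437.5/4.8-.5,145+241.5/4.8-.5,.01075),'knob',onz(t,220+325/4.8-.5,145+214/4.8-.5,.045))
E
python3 m2.py
```

```text
plate [ 137  141   95   67 5398] [183.7645 174.2695]
plate rect ((597.1224365234375, 142.70053100585938), (140.0357208251953, 101.00813293457031), 80.21543884277344)
pins [[0.5647 0.0975 0.0187]
 [0.5725 0.1451 0.0187]
 [0.6107 0.0898 0.0187]
 [0.6182 0.1367 0.0187]] [0.5915 0.1173 0.0187]
0.04826702375724604 80.7162462796498
0.047430151296244616 80.95438605589533
0.04664046970659116 -9.447066869875552
0.04645327892900963 -10.480521057178631
ring [0.5919 0.1159 0.0107]
knob top [0.6026 0.1929 0.045 ]
area 981.0
299.2293395996094 92.5785140991211 18.83745574951172 [0.5089 0.3282 0.012 ]
zoom guess [0.5123 0.329  0.012 ]
w1 326.0 168.5 18.82162857055664 1034.0 [0.5085 0.3287 0.012 ]
top ring [0.5927 0.1155 0.0108] knob [0.6036 0.1909 0.045 ]
```

>>> step_arm:
  rows:
    - [[100, -0.0172, 0.0166, -0.03, 0], [100, -0.0172, 0.0166, -0.03, 0], [100, -0.0172, 0.0166, -0.03, 0], [100, -0.0172, 0.0166, -0.03, 0], [100, -0.0172, 0.0166, -0.03, 0], [100, 0, 0, -0.04, 0], [100, 0, 0, -0.04, 0], [100, 0, 0, -0.03, 0], [100, 0, 0, -0.02, 0], [100, 0, 0, -0.01, 0], [100, 0, 0, -0.008, 0], [100, 0, 0, 0, 0]]

```text
clock: 4.85
tool_pos: [0.5095, 0.3293, 0.0219]
orientation: [[0.0, 0.17, 0.985], [0.0, 0.985, -0.17], [-1.0, 0.0, 0.0]]
contact_force: [-0.7, -0.3, 0.5]
opening: 1.006
```

```bash
python3 - <<'E'
from h import *
np.set_printoptions(precision=4,suppress=True)
d=snap('wrist','w3');im=d['img'];snap('top','top3')
o=arm.get_obs();print(o['clock'],o['tool_pos'],o['contact_force']);print(proj(d,[.5087,.3284,.0145]),proj(d,o['tool_pos']))
E
```

```text
4.95 [0.5098 0.3295 0.0223] [ 0.1635  0.6446 -1.1213]
[[249.0417 240.8321]] [[251.2534 248.3272]]
```

View pics/w3.png

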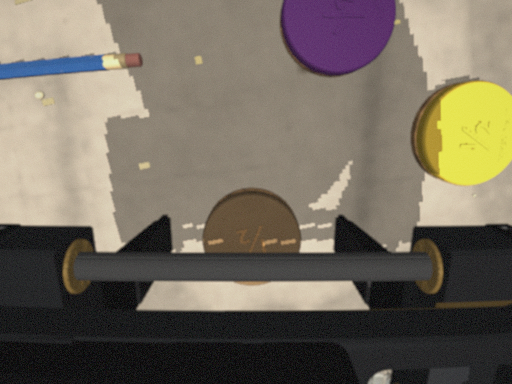

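```bash
python3 - <<'E'
from h import *
np.set_printoptions(precision=4,suppress=True)
d=load('w3')
print(onz(d,252.3,236.5,.0145),onz(d,252.3,236.5,.01)); a=np.linspace(0,6.28,9)
for zz in(.0145,0):
  print(proj(d,[[.5098+.0275*np.cos(t),.3295+.0275*np.sin(t),zz] for t in a]).round())
E
```

```text
[0.5065 0.3306 0.0145] [0.5083 0.3303 0.01  ]
[[260. 287.]
 [292. 269.]
 [301. 234.]
 [281. 203.]
 [242. 194.]
 [209. 215.]
 [202. 250.]
 [223. 279.]
 [259. 287.]]
[[259. 274.]
 [289. 257.]
 [298. 225.]
 [279. 196.]
 [243. 188.]
 [213. 207.]
 [206. 240.]
 [225. 267.]
 [259. 274.]]
```

The medallion silhouette spans (204..300, 188..285) and the prediction for a disc centred on the TCP is (202..301, 188..287), so it is centred. Closing.

>>> step_arm:
  rows:
    - [[40, 0, 0, 0, 0], [40, 0, 0, 0, 0], [40, 0, 0, 0, 0], [40, 0, 0, 0, 0], [40, 0, 0, 0, 0], [40, 0, 0, 0, 0], [40, 0, 0, 0, 0]]
  force: 20

```text
clock: 5.82
tool_pos: [0.5096, 0.3293, 0.0217]
orientation: [[0.0, 0.17, 0.985], [0.0, 0.985, -0.17], [-1.0, 0.0, 0.0]]
contact_force: [0.8, -1.3, 0.4]
opening: 0.574
```

>>> step_arm:
  rows:
    - [[40, 0, 0, 0.015, 0], [40, 0, 0, 0.025, 0], [40, 0, 0, 0.025, 0], [40, 0.01, -0.026, 0.015, 0], [40, 0.012, -0.032, 0, 0], [40, 0.012, -0.032, 0, 0], [40, 0.012, -0.032, 0, 0], [40, 0.012, -0.032, 0, 0], [40, 0.012, -0.03, 0, 0], [40, 0.01, -0.0285, 0, 0], [40, 0, 0, -0.02, 0], [40, 0, 0, -0.02, 0], [40, 0, 0, 0, 0]]

```text
clock: 7.45
tool_pos: [0.5891, 0.1167, 0.0613]
orientation: [[-0.002, 0.17, 0.985], [-0.0, 0.985, -0.17], [-1.0, -0.0, -0.002]]
contact_force: [0.2, -0.5, -0.6]
opening: 0.572
```

```bash
python3 - <<'E'
from h import *
np.set_printoptions(precision=4,suppress=True)
d=snap('wrist','w4');im=d['img'];snap('top','top4')
o=arm.get_obs();print(o['clock'],o['tool_pos'],o['contact_force'],o['opening'])
n=np.array([.5915,.1168]);py=np.array([.1665,.986]);px=np.array([.986,-.1665])
P=[[*(n+a*px*.0237+b*py*.0237),.01875] for a,b in((-1,-1),(-1,1),(1,-1),(1,1))]
print(proj(d,P)); print(proj(d,[*(n+py*.075),.048]))
E
```

```text
7.55 [0.5898 0.1169 0.0626] [ 0.8347  0.1055 -1.2409] 0.5733446247179945
[[214.8567 189.2983]
 [288.9783 189.0448]
 [217.2295 257.3755]
 [287.1984 257.1686]]
[[383.0739 240.8482]]
```

View pics/w4.png

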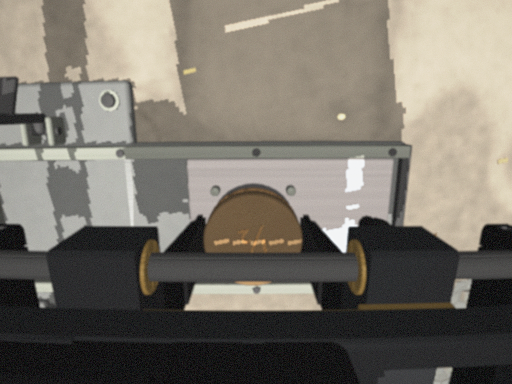

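The pins appear at (215,190) and (290,190), against a prediction of (214.9,189.3) and (289,189), so the nest estimate holds to under 1 mm. Lowering.

>>> step_arm:
  rows:
    - [[40, 0.002, 0.0003, -0.005, 0], [40, 0, 0, -0.008, 0], [40, 0, 0, -0.008, 0], [40, 0, 0, -0.005, 0], [40, 0, 0, -0.0025, 0], [40, 0, 0, 0, 0], [40, 0, 0, 0, 0]]

```text
clock: 8.43
tool_pos: [0.5924, 0.1175, 0.037]
orientation: [[0.004, 0.17, 0.986], [0.001, 0.986, -0.17], [-1.0, 0.001, 0.004]]
contact_force: [-10.4, 0.5, 45.5]
opening: 0.575
```

```bash
python3 - <<'E'
from h import *
np.set_printoptions(precision=4,suppress=True)
d=snap('wrist','w5');o=arm.get_obs();print(o['clock'],o['tool_pos'],o['contact_force'],o['opening'])
E
```

```text
8.475 [0.5924 0.1175 0.037 ] [-12.2662   0.0688  44.3084] 0.5702796907444936
```

View pics/w5.png

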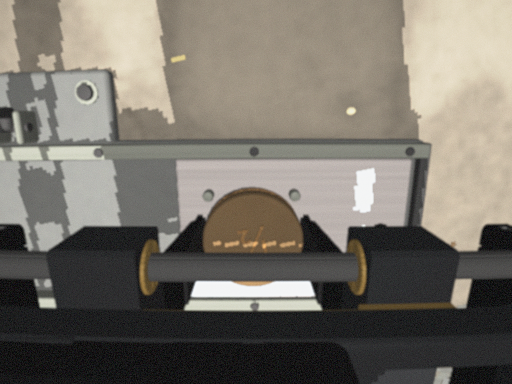

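A force of 44 N came up 4.5 mm too early, with about 12 N along -x. I'll back up at once.

>>> step_arm:
  rows:
    - [[40, 0, 0, 0.005, 0], [40, 0, 0, 0.005, 0], [40, 0, 0, 0.005, 0], [40, 0, 0, 0, 0]]

```text
clock: 8.98
tool_pos: [0.5917, 0.1171, 0.0482]
orientation: [[0.0, 0.17, 0.985], [0.0, 0.985, -0.17], [-1.0, 0.0, 0.0]]
contact_force: [-0.8, -0.2, -0.6]
opening: 0.576
```

```bash
python3 - <<'E'
from h import *
np.set_printoptions(precision=4,suppress=True)
d=snap('wrist','w6');snap('side','side6');snap('top','top6');o=arm.get_obs();print(o['clock'],o['tool_pos'],o['contact_force'],o['opening'])
for f in('w4','w5','w6'):
  d=load(f);im=cv2.cvtColor(d['img'],cv2.COLOR_RGB2BGR)
  cv2.imwrite(f'pics/{f}z.png',cv2.resize(im[170:300,185:320],None,fx=4,fy=4,interpolation=cv2.INTER_CUBIC))
a=np.hstack([cv2.imread(f'pics/{f}z.png') for f in('w5','w6')]);cv2.imwrite('pics/cmp.png',cv2.resize(a,(800,385)))
s=cv2.imread('pics/side6.png');cv2.imwrite('pics/s6z.png',cv2.resize(s[110:230,190:310],None,fx=5,fy=5,interpolation=cv2.INTER_CUBIC))
E
```

```text
9.125 [0.5915 0.1171 0.0478] [-0.9012 -0.0634 -1.2671] 0.571799344674495
```

View pics/cmp.png

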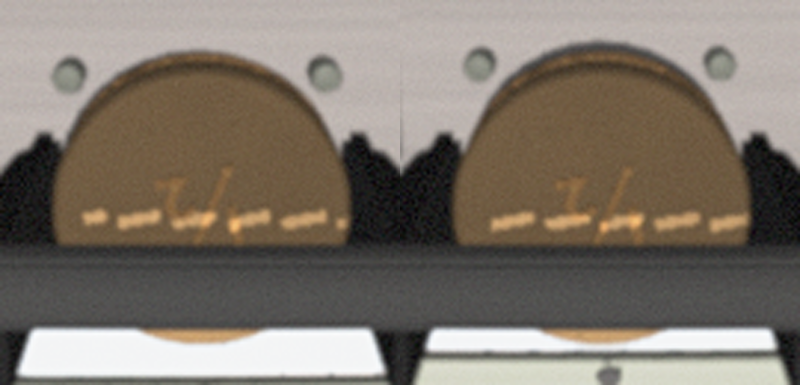

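View pics/s6z.png

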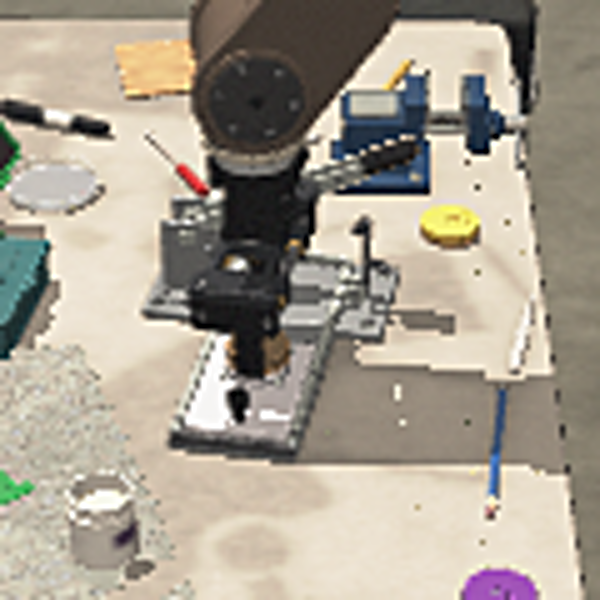

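```bash
cat > ov.py <<'E'
from h import *
n=np.array([.5920,.1172]);py=np.array([.1675,.9859]);px=np.array([.9859,-.1675])
def ov(f,c,zb,out):
  d=load(f);im=cv2.cvtColor(d['img'],cv2.COLOR_RGB2BGR)
  S=5;u0,v0,u1,v1=185,170,320,300
  Z=cv2.resize(im[v0:v1,u0:u1],None,fx=S,fy=S,interpolation=cv2.INTER_CUBIC)
  def dr(X,col):
    p=((proj(d,X)-[u0,v0]+.5)*S-.5).round().astype(int)
    cv2.polylines(Z,[p.reshape(-1,1,2)],True,col,1)
  a=np.linspace(0,2*np.pi,60)
  for z,col in((zb,(0,255,0)),(zb+.0145,(0,0,255))): dr(np.c_[c[0]+.0275*np.cos(a),c[1]+.0275*np.sin(a),a*0+z],col)
  for i in(-1,1):
    for j in(-1,1):
      q=n+i*.0237*px+j*.0237*py; dr(np.c_[q[0]+.003*np.cos(a),q[1]+.003*np.sin(a),a*0+.01875],(255,0,0))
  cv2.imwrite('pics/'+out+'.png',Z)
ov('w6',(.5915,.1171),.0478-.0217,'ov6'); ov('w5',(.5924,.1175),.037-.0217,'ov5')
ov('w3',(.5098,.3295),0,'ov3')
E
python3 ov.py; python3 -c "
import cv2,numpy as np
cv2.imwrite('pics/ovc.png',cv2.resize(np.hstack([cv2.imread('pics/ov%d.png'%i) for i in(3,5,6)]),None,fx=.39,fy=.39)) 
"
```

```text
(no output)
```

View pics/ov6.png

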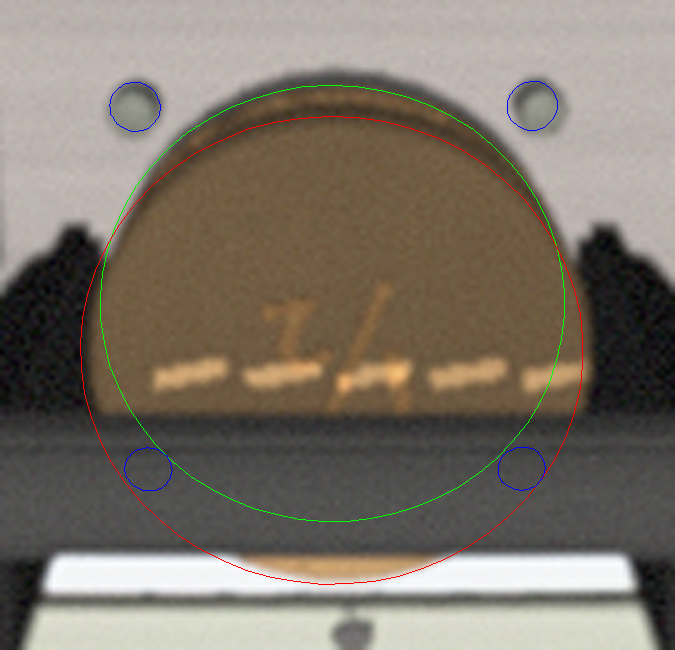

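View pics/ov3.png

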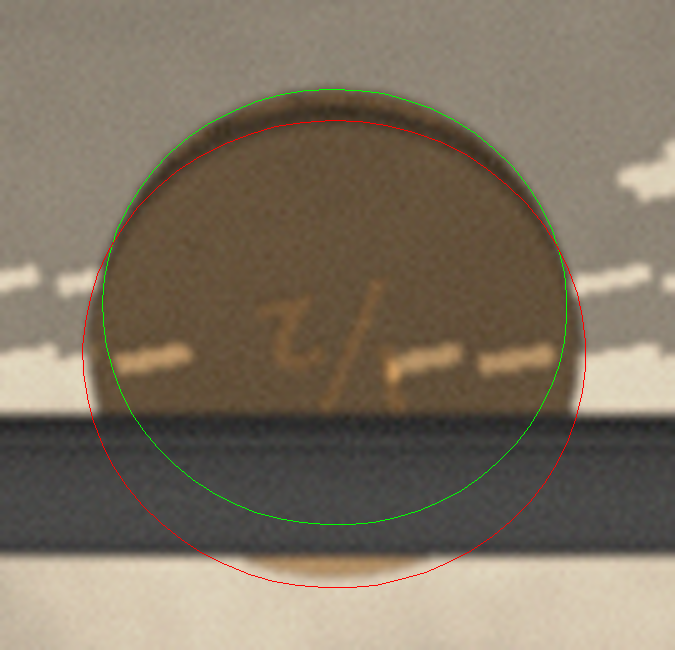

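View pics/ov5.png

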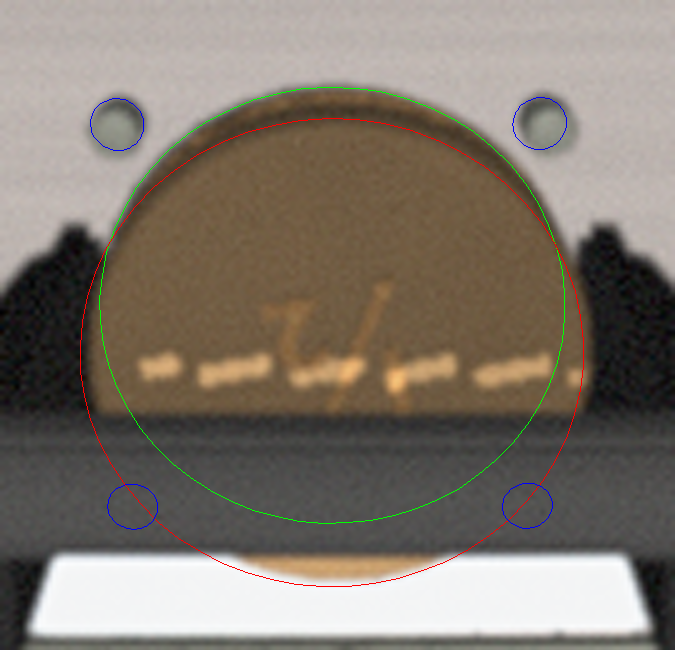

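The medallion has not slipped in the grip. I'll touch lightly again and use the moment reading to locate the contact.

>>> step_arm:
  rows:
    - [[40, 0, 0, -0.005, 0], [40, 0, 0, -0.003, 0], [40, 0, 0, 0, 0], [40, 0, 0, 0, 0]]

```text
clock: 9.62
tool_pos: [0.5916, 0.1171, 0.0401]
orientation: [[-0.0, 0.17, 0.985], [0.0, 0.985, -0.17], [-1.0, 0.0, -0.0]]
contact_force: [-0.7, -0.5, -1.2]
opening: 0.573
```

```bash
python3 - <<'E'
from h import *
np.set_printoptions(precision=3,suppress=True)
o=arm.get_obs();print(o['clock'],o['tool_pos'],o['contact_force'],o['ft_torque'])
E
```

```text
9.625 [0.592 0.117 0.04 ] [-0.664 -0.546 -1.215] [ 0.088 -0.121 -0.021]
```

>>> step_arm:
  rows:
    - [[40, 0, 0, -0.002, 0], [40, 0, 0, -0.0015, 0], [40, 0, 0, 0, 0], [40, 0, 0, 0, 0]]

```text
clock: 10.12
tool_pos: [0.5916, 0.1171, 0.0373]
orientation: [[0.0, 0.17, 0.985], [0.0, 0.985, -0.17], [-1.0, 0.0, 0.0]]
contact_force: [-2.7, -0.3, 6.5]
opening: 0.575
```

```bash
python3 - <<'E'
from h import *
np.set_printoptions(precision=3,suppress=True)
o=arm.get_obs();print(o['clock'],o['tool_pos'],o['contact_force'],o['ft_torque'])
E
```

```text
10.125 [0.592 0.117 0.037] [-2.7   -0.323  6.472] [-0.037  0.212 -0.017]
```

The moment fits a contact on the rear inner pin, so I'll shift about 2 mm in press -x and 1 mm in +y, then retry.

>>> step_arm:
  rows:
    - [[40, 0, 0, 0.004, 0], [40, -0.0018, 0.0013, 0, 0], [40, 0, 0, -0.003, 0], [40, 0, 0, -0.002, 0], [40, 0, 0, -0.001, 0], [40, 0, 0, 0, 0]]

```text
clock: 10.88
tool_pos: [0.5898, 0.1187, 0.0371]
orientation: [[0.001, 0.17, 0.985], [0.0, 0.985, -0.17], [-1.0, 0.0, 0.001]]
contact_force: [-8.5, 0.1, 31.9]
opening: 0.576
```

```bash
python3 - <<'E'
from h import *
np.set_printoptions(precision=3,suppress=True)
o=arm.get_obs();print(o['clock'],o['tool_pos'],o['contact_force'],o['ft_torque'])
E
```

```text
10.875 [0.59  0.119 0.037] [-8.536  0.14  31.942] [ 0.055  1.698 -0.049]
```

```bash
python3 - <<'E'
from h import *
np.set_printoptions(precision=3,suppress=True)
snap('wrist','w7');snap('top','top7')
for f in('w3','w4','w5','w6','w7'):
  d=load(f);h=cv2.cvtColor(d['img'],cv2.COLOR_RGB2HSV)
  m=cv2.inRange(h,(4,80,40),(24,255,255))
  r=[]
  for v in(215,225,235,240,248):
    x=np.where(m[v,190:315]>0)[0]+190; r.append((x.min(),x.max()) if len(x) else None)
  x=np.where(m[170:300,250:255].max(1)>0)[0]+170
  print(f,r,'vert',x.min(),x.max())
  cv2.imwrite(f'pics/{f}z.png',cv2.resize(cv2.cvtColor(d['img'],cv2.COLOR_RGB2BGR)[180:295,195:310],(400,400),interpolation=cv2.INTER_CUBIC))
cv2.imwrite('pics/c4.png',np.hstack([cv2.imread('pics/w3z.png'),cv2.imread('pics/w7z.png')]))
E
```

```text
w3 [(np.int64(210), np.int64(293)), (np.int64(206), np.int64(297)), (np.int64(203), np.int64(299)), (np.int64(203), np.int64(300)), (np.int64(205), np.int64(298))] vert 188 284
w4 [(np.int64(211), np.int64(294)), (np.int64(205), np.int64(299)), (np.int64(203), np.int64(302)), (np.int64(203), np.int64(302)), (np.int64(205), np.int64(301))] vert 188 284
w5 [(np.int64(210), np.int64(294)), (np.int64(204), np.int64(300)), (np.int64(202), np.int64(302)), (np.int64(203), np.int64(302)), (np.int64(203), np.int64(301))] vert 188 284
w6 [(np.int64(211), np.int64(294)), (np.int64(204), np.int64(300)), (np.int64(202), np.int64(302)), (np.int64(202), np.int64(303)), (np.int64(203), np.int64(302))] vert 187 284
w7 [(np.int64(210), np.int64(294)), (np.int64(204), np.int64(301)), (np.int64(203), np.int64(303)), (np.int64(202), np.int64(302)), (np.int64(203), np.int64(302))] vert 188 284
```

View pics/c4.png

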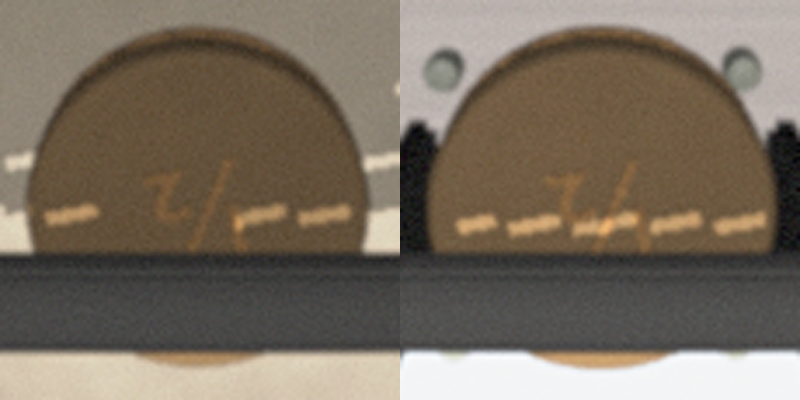

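View pics/w7.png

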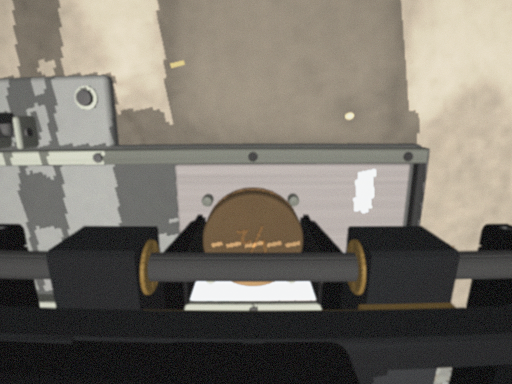

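```bash
python3 - <<'E'
from h import *
np.set_printoptions(precision=4,suppress=True)
d=load('w7')
for z in(.01875,.0235):
  P=np.array([onz(d,*p,z)[:2] for p in((207.8,200),(293.3,200),(210.8,280),(291.9,280))]);print(P,P.mean(0));print([np.linalg.norm(P[i]-P[j]) for i,j in((0,1),(2,3),(0,2),(1,3))])
# gripper body parts heights?
print(proj(d,[.5898,.1187,.0371]))
im=cv2.cvtColor(d['img'],cv2.COLOR_RGB2BGR)
im=cv2.convertScaleAbs(im,alpha=1.0); g=(255*(im/255.)**.45).astype('uint8')
cv2.imwrite('pics/w7g.png',cv2.resize(g[180:384],None,fx=1.5,fy=1.5))
E
```

```text
[[0.5652 0.0982]
 [0.5734 0.1457]
 [0.6148 0.0896]
 [0.6231 0.138 ]] [0.5941 0.1179]
[np.float64(0.0482362269280813), np.float64(0.04913444187021851), np.float64(0.05029820591196799), np.float64(0.05029674940800633)]
[[0.5641 0.0991]
 [0.572  0.1453]
 [0.6122 0.0908]
 [0.6203 0.1378]] [0.5922 0.1182]
[np.float64(0.04688060714260228), np.float64(0.047753578859373036), np.float64(0.04888463674516688), np.float64(0.04888322117445641)]
[[250.9183 247.5335]]
```

View pics/w7g.png

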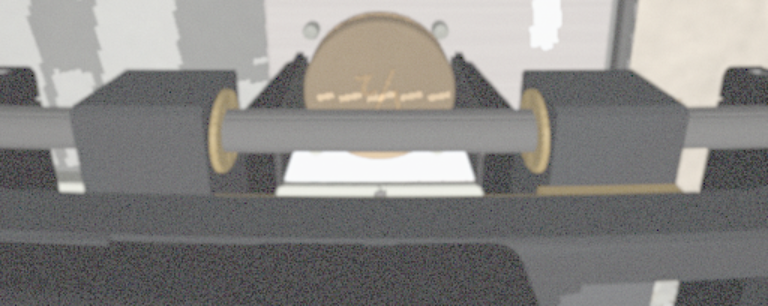

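The medallion has not changed in the grip since before pick-up. The stop is flat and repeats at z = .037, and the moments put it directly under the TCP. The disc is evidently already flat on the tray between the pins, and my height reference was about 4 mm off. I'll relieve the load, recentre about 2 mm towards +x, release, lift and look.

>>> step_arm:
  rows:
    - [[40, 0, 0, 0.002, 0], [40, 0.001, -0.0005, 0.001, 0], [40, 0.001, 0, 0, 0], [65, 0, 0, 0, 0], [75, 0, 0, 0, 0], [75, 0, 0, 0, 0], [75, 0, 0, 0, 0], [75, 0, 0, 0.02, 0], [75, 0, 0, 0.03, 0], [75, 0.01, 0, 0.04, 0], [75, 0.03, 0, 0.04, 0], [75, 0.03, 0, 0.03, 0], [75, 0, 0, 0, 0]]

```text
clock: 12.6
tool_pos: [0.6636, 0.1179, 0.1996]
orientation: [[0.005, 0.17, 0.985], [0.0, 0.985, -0.17], [-1.0, 0.001, 0.004]]
contact_force: [-1.4, 0.3, -0.8]
opening: 0.751
```

```bash
python3 - <<'E'
from h import *
np.set_printoptions(precision=4,suppress=True)
d=snap('wrist','w8');snap('top','top8');snap('side','side8');o=arm.get_obs();print(o['clock'],o['tool_pos'],o['contact_force'],o['opening'])
a=cv2.cvtColor(d['img'],cv2.COLOR_RGB2BGR);cv2.imwrite('pics/w8z.png',cv2.resize(a[100:300,150:410],None,fx=3,fy=3,interpolation=cv2.INTER_CUBIC))
E
```

```text
12.75 [0.6606 0.118  0.1963] [-0.1244  0.5512 -0.5534] 0.7522909878664646
```

View pics/w8z.png

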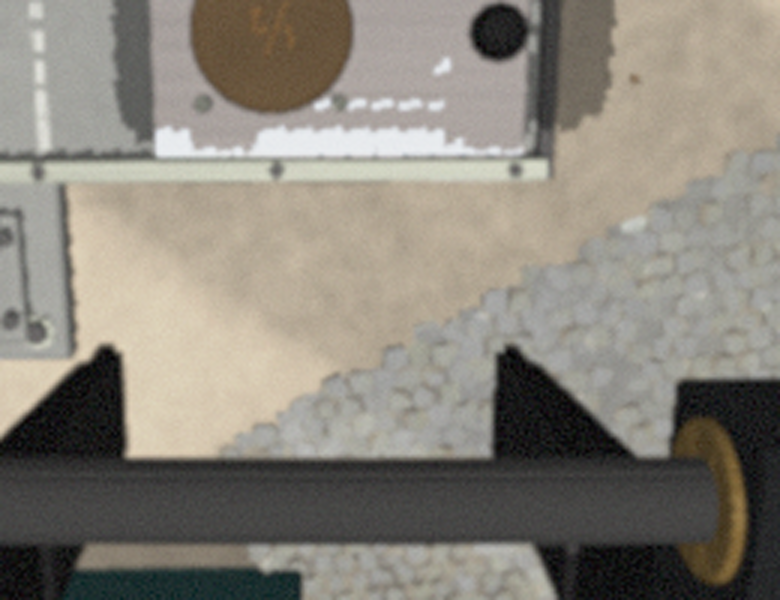

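```bash
python3 - <<'E'
from h import *
np.set_printoptions(precision=4,suppress=True)
d=load('w8')
a=cv2.cvtColor(d['img'],cv2.COLOR_RGB2BGR);cv2.imwrite('pics/w8y.png',cv2.resize(a[40:170,170:370],None,fx=4,fy=4,interpolation=cv2.INTER_CUBIC))
E
```

```text
(no output)
```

View pics/w8y.png

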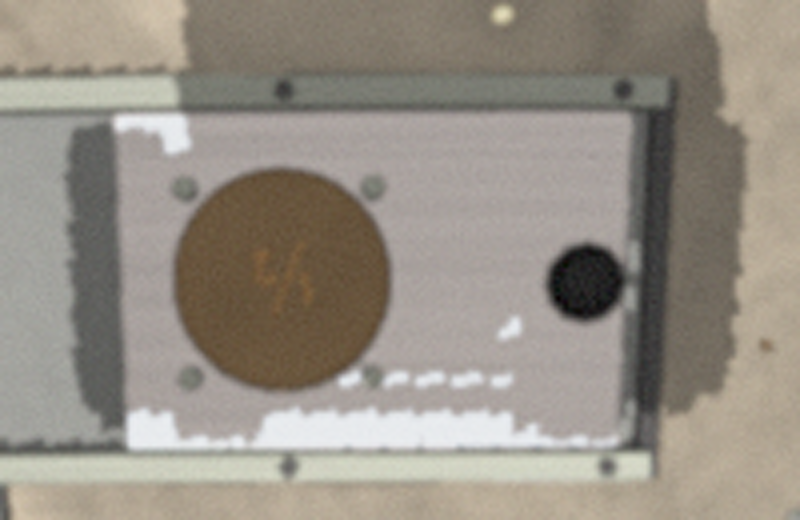

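The medallion lies flat and centred. In this zoom the disc is at (282,280), and the pins are clear of it at (185,188), (373,187), (190,377) and (373,376). Next I'll work out the slide distance.

```bash
python3 - <<'E'
from h import *
np.set_printoptions(precision=4,suppress=True)
py=np.array([.1670,.986]);px=np.array([.986,-.1670])
y=lambda u,v:(170+(u+.5)/4-.5,40+(v+.5)/4-.5)
d=load('w8')
pins=np.array([onz(d,*y(*p),.01875)[:2] for p in((185,188),(373,187),(190,377),(373,376))]);n=pins.mean(0)
print('nest',n,[np.linalg.norm(pins[i]-pins[j]) for i,j in((0,1),(2,3),(0,2),(1,3))])
for a,b in((0,1),(2,3)):
  e=pins[b]-pins[a];print(np.degrees(np.arctan2(e[1],e[0])))
print('disc',onz(d,*y(282,280),.02525))
k=onz(d,*y(587,282),.048)[:2]; print('knob',k,(k-n)@py,(k-n)@px)
for p in((672,80),(655,478)):
  e=onz(d,*y(*p),.02)[:2]; print('bed end',e,(e-n)@py,(e-n)@px)
for p in ((110,110),(125,448)):
  e=onz(d,*y(*p),.01075)[:2]; print('plate inner',e,(e-n)@py,(e-n)@px)
d=load('w2');z=lambda u,v:(20+(u+.5)/2.3-.5,80+(v+.5)/2.3-.5)
for p,h in(((495,135),.02),((495,294),.02),((216,76),.01)):
  e=onz(d,*z(*p),h)[:2]; print('w2 bed end/base corner',e,(e-n)@py,(e-n)@px)
t=load('top0')
for p,h in(((272,300),.02),((300,140),.02),((533,402),.01),((693,432),.01),((742,113),.01),((583,87),.01)):
  e=onz(t,220+p[0]/4.8-.5,145+p[1]/4.8-.5,h)[:2];print('top',e,(e-n)@py,(e-n)@px)
E
```

```text
nest [0.5913 0.1179] [np.float64(0.047882111300884295), np.float64(0.04811062356648078), np.float64(0.04768847065149614), np.float64(0.04764302330149546)]
80.39840450447596
80.45284327119194
disc [0.5907 0.1187 0.0252]
knob [0.6036 0.1904] 0.07361244234950372 6.993436077975061e-05
bed end [0.5587 0.2235] 0.09872342483150931 -0.049762566696712904
bed end [0.6579 0.2077] 0.09969415767609764 0.050729128608893864
plate inner [0.5405 0.0821] -0.0437299071333727 -0.04404926133871539
plate inner [0.6268 0.068 ] -0.04325402023291444 0.04339800300694071
w2 bed end/base corner [0.5562 0.2272] 0.10201107232182015 -0.052840047387443044
w2 bed end/base corner [0.6577 0.2082] 0.10020266496038117 0.05044057312950041
w2 bed end/base corner [0.4892 0.0592] -0.07483427229143569 -0.09081354658080878
top [0.5518 0.2234] 0.09750675610148074 -0.056604645911219206
top [0.6573 0.2056] 0.09750829168047076 0.050443519102025186
top [0.4885 0.0548] -0.07932322290463399 -0.09079850947083305
top [ 0.47   -0.0481] -0.1838540350831551 -0.09182980201069059
top [ 0.6809 -0.0868] -0.18676701559890244 0.12258425746947568
top [0.6974 0.0182] -0.0805615668087426 0.12125692278059799
```

>>> step_arm:
  rows:
    - [[0, -0.005, 0.0113, 0, -0.157], [0, -0.005, 0.0113, 0, -0.157], [0, -0.005, 0.0113, 0, -0.157], [0, -0.005, 0.0113, 0, -0.157], [0, -0.005, 0.0113, 0, -0.157], [0, -0.005, 0.0113, 0, -0.157], [0, -0.005, 0.0113, 0, -0.157], [0, -0.005, 0.0113, 0, -0.157], [0, -0.005, 0.0113, 0, -0.157], [0, -0.005, 0.0113, 0, -0.157], [0, 0, 0, -0.03, 0], [0, 0, 0, -0.03, 0], [0, 0, 0, -0.03, 0], [0, 0, 0, -0.03, 0], [0, 0, 0, 0, 0]]
  force: 20

```text
clock: 14.62
tool_pos: [0.6096, 0.2305, 0.0749]
orientation: [[-0.006, 0.986, -0.169], [-0.002, -0.169, -0.986], [-1.0, -0.005, 0.003]]
contact_force: [-0.2, 0.4, -0.1]
opening: 0.007
```

```bash
python3 - <<'E'
from h import *
np.set_printoptions(precision=4,suppress=True)
d=snap('wrist','w9');snap('top','top9');d=snap('side','side9');o=arm.get_obs();print(o['clock'],o['tool_pos'],o['contact_force'],o['opening'],o['orientation'])
a=cv2.imread('pics/side9.png');b=cv2.imread('pics/top9.png')
cv2.imwrite('pics/st9.png',np.hstack([cv2.resize(a[110:230,190:310],(400,400),interpolation=2),cv2.resize(b[140:260,240:360],(400,400),interpolation=2)]))
E
```

```text
14.775 [0.6118 0.2311 0.0785] [-0.167   1.1363 -0.4187] 0.0005662729766875248 [[ 0.0007  0.9856 -0.1691]
 [ 0.0002 -0.1691 -0.9856]
 [-1.      0.0007 -0.0003]]
```

View pics/st9.png

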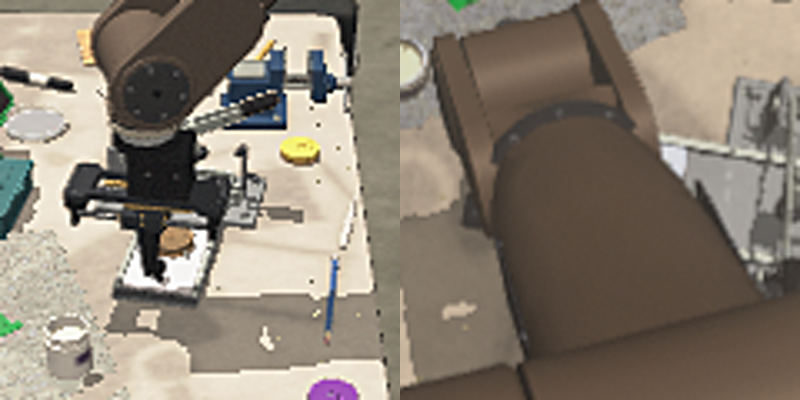

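>>> step_arm:
  rows:
    - [[0, 0, 0, -0.02, 0], [0, 0, 0, -0.0135, 0], [0, -0.0012, -0.0069, 0, 0], [0, -0.0012, -0.0069, 0, 0], [0, -0.0008, -0.0049, 0, 0], [0, -0.0008, -0.0049, 0, 0], [0, -0.0013, -0.0079, 0, 0], [0, -0.0017, -0.0099, 0, 0], [0, -0.002, -0.0118, 0, 0], [0, -0.002, -0.0118, 0, 0], [0, -0.002, -0.0118, 0, 0], [0, -0.002, -0.0118, 0, 0], [0, -0.002, -0.0118, 0, 0], [0, -0.002, -0.0118, 0, 0], [0, -0.0017, -0.0099, 0, 0], [0, 0, 0, 0, 0]]

```text
clock: 16.77
tool_pos: [0.5907, 0.108, 0.044]
orientation: [[-0.001, 0.985, -0.17], [-0.0, -0.17, -0.985], [-1.0, -0.001, 0.0]]
contact_force: [0.2, 0.5, -1.0]
opening: 0.002
```

```bash
python3 - <<'E'
from h import *
np.set_printoptions(precision=4,suppress=True)
d=snap('side','side10');snap('top','top10');o=arm.get_obs();print(o['clock'],o['tool_pos'],o['contact_force'],o['ft_torque'])
a=cv2.imread('pics/side10.png');b=cv2.imread('pics/top10.png')
cv2.imwrite('pics/st10.png',np.hstack([cv2.resize(a[110:230,190:310],(400,400),interpolation=2),cv2.resize(b[140:260,260:380],(400,400),interpolation=2)]))
E
```

```text
16.875 [0.5909 0.1087 0.0441] [-0.0166 -0.3154  0.7347] [-0.0232 -0.0507  0.0064]
```

View pics/st10.png

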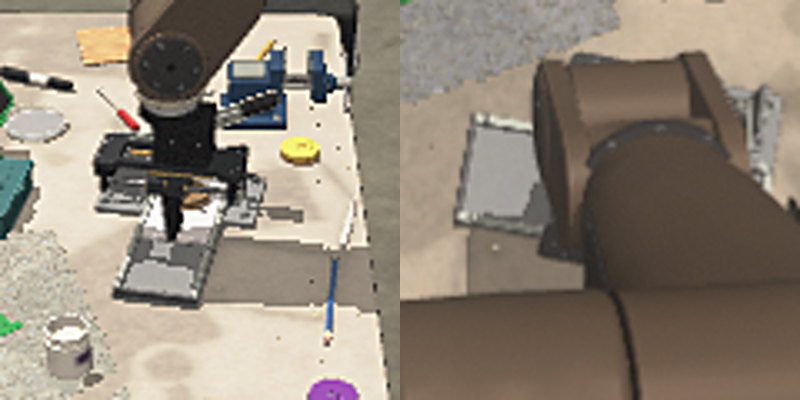

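The tray is sliding with the tool. I'll continue in smaller steps towards the stop.

>>> step_arm:
  rows:
    - [[0, -0.0013, -0.0079, 0, 0], [0, -0.0013, -0.0079, 0, 0], [0, -0.0008, -0.0049, 0, 0], [0, -0.0003, -0.002, 0, 0], [0, -0.0003, -0.002, 0, 0], [0, 0, 0, 0, 0]]

```text
clock: 17.62
tool_pos: [0.587, 0.084, 0.0441]
orientation: [[-0.0, 0.986, -0.169], [-0.0, -0.169, -0.986], [-1.0, -0.0, 0.0]]
contact_force: [-0.2, 0.5, 0.0]
opening: 0.008
```

>>> step_arm:
  rows:
    - [[0, -0.0003, -0.002, 0, 0], [0, -0.0003, -0.002, 0, 0], [0, 0, 0, 0, 0]]

```text
clock: 18.0
tool_pos: [0.5864, 0.08, 0.0442]
orientation: [[-0.0, 0.986, -0.169], [-0.0, -0.169, -0.986], [-1.0, -0.0, 0.0]]
contact_force: [-0.2, 0.7, 0.2]
opening: 0.004
```

>>> step_arm:
  rows:
    - [[0, -0.0003, -0.002, 0, 0], [0, -0.0003, -0.002, 0, 0], [0, 0, 0, 0, 0]]

```text
clock: 18.38
tool_pos: [0.5863, 0.0789, 0.0443]
orientation: [[0.002, 0.985, -0.17], [0.003, -0.17, -0.985], [-1.0, 0.001, -0.003]]
contact_force: [1.9, 24.3, -0.9]
opening: 0.005
```

>>> step_arm:
  rows:
    - [[0, -0.0003, -0.002, 0, 0], [0, 0, 0, 0, 0]]

```text
clock: 18.62
tool_pos: [0.5863, 0.0785, 0.0444]
orientation: [[0.003, 0.985, -0.17], [0.005, -0.17, -0.985], [-1.0, 0.002, -0.005]]
contact_force: [3.2, 38.5, -2.5]
opening: 0.006
```

The stop is felt at TCP y of about 0.079, with 38 N on the tool, and this matches the expected home position. I'll locate the grip from the first pictures, then back off.

>>> step_arm:
  rows:
    - [[0, 0.001, 0.006, 0, 0], [0, 0.0025, 0.015, 0, 0], [0, 0, 0, 0.04, 0], [0, 0, 0, 0.05, 0], [0, 0, 0, 0.05, 0], [0, 0, 0, 0.05, 0], [0, 0, 0, 0.02, 0], [0, 0, 0, 0, 0]]

```text
clock: 19.62
tool_pos: [0.5895, 0.0953, 0.2556]
orientation: [[0.003, 0.986, -0.169], [-0.0, -0.169, -0.986], [-1.0, 0.003, -0.0]]
contact_force: [-0.4, 1.1, -1.1]
opening: 0.007
```

```bash
python3 - <<'E'
from h import *
np.set_printoptions(precision=4,suppress=True)
py=np.array([.1670,.986]);px=np.array([.986,-.1670]);O=np.array([.5705,-.0145])
t=load('top0');h=cv2.cvtColor(t['img'],cv2.COLOR_RGB2HSV)
m=(h[...,2]<60).astype('uint8');m[:,:345]=0;m[:,370:]=0;m[:212]=0;m[236:]=0
n,l,s,c=cv2.connectedComponentsWithStats(m);i=1+s[1:,4].argmax();print(s[i],c[i])
g=onz(t,*c[i],.157);print('grip top',g,(g[:2]-O)@px,(g[:2]-O)@py)
sd=load('side0');h=cv2.cvtColor(sd['img'],cv2.COLOR_RGB2HSV)
m=(h[...,2]<60).astype('uint8');m[:,:258]=0;m[:,278]=0;m[:134]=0;m[148:]=0;m[:,276:]=0
n,l,s2,c2=cv2.connectedComponentsWithStats(m);j=1+s2[1:,4].argmax();print(s2[j],c2[j]);print('tri',tri([(t,*c[i]),(sd,*c2[j])]))
d=snap('wrist','w11');snap('top','top11');d=snap('side','side11');o=arm.get_obs();print(o['clock'],o['tool_pos'],o['contact_force'])
a=cv2.imread('pics/side11.png');b=cv2.imread('pics/top11.png')
cv2.imwrite('pics/st11.png',np.hstack([cv2.resize(a[110:230,190:310],(400,400),interpolation=2),cv2.resize(b[140:260,280:400],(400,400),interpolation=2)]))
E
```

```text
[359 218   5  16  20] [362.2  224.75]
grip top [ 0.484  -0.0094  0.157 ] -0.08616919584212743 -0.009400348976703532
[259 135  17  10  73] [266.9863 139.4658]
tri [ 0.485  -0.0097  0.1564]
19.775 [0.5887 0.0952 0.2528] [-0.5134 -0.3462 -0.2854]
```

View pics/st11.png

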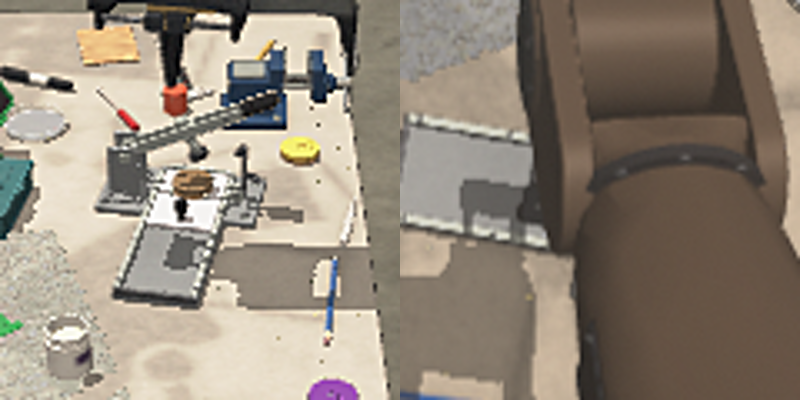

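The side view shows the tray home, the medallion under the foot at about (190,183) in the left panel, and the arm still raised. I'll move over the grip.

>>> step_arm:
  rows:
    - [[0, -0.0204, -0.0191, 0, 0], [0, -0.0204, -0.0191, 0, 0], [0, -0.0204, -0.0191, 0, 0], [0, -0.0204, -0.0191, 0, 0], [0, -0.0204, -0.0191, 0, 0], [0, 0, 0, -0.03, 0], [0, 0, 0, -0.03, 0], [0, 0, 0, 0, 0], [0, 0, 0, 0, 0]]

```text
clock: 20.9
tool_pos: [0.4874, -0.0003, 0.1944]
orientation: [[-0.0, 0.986, -0.169], [-0.0, -0.169, -0.986], [-1.0, -0.0, 0.0]]
contact_force: [-0.0, -0.3, -0.9]
opening: -0.001
```

```bash
python3 - <<'E'
from h import *
np.set_printoptions(precision=4,suppress=True)
d=snap('wrist','w12');s=snap('side','side12');o=arm.get_obs();print(o['clock'],o['tool_pos'],o['contact_force'])
a=cv2.imread('pics/side12.png');b=cv2.imread('pics/w12.png')
cv2.imwrite('pics/st12.png',np.hstack([cv2.resize(a[95:195,190:310],(400,333),interpolation=2),cv2.resize(b,(400,333),interpolation=2)]))
p=o['tool_pos'];print(proj(s,[p-[0,0,.019],[.487,0,.161],[.465,.003,.079]]))
E
```

```text
21.0 [ 0.4875 -0.0003  0.195 ] [-0.0791  0.2181  0.1051]
[[266.7778 136.4755]
 [266.8031 139.6579]
 [271.401  156.7435]]
```

View pics/st12.png

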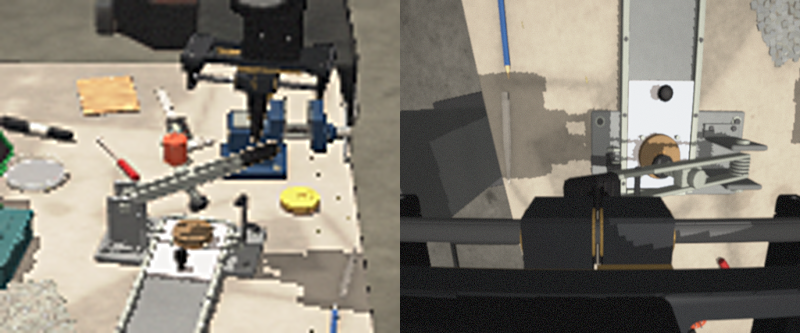

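```bash
python3 - <<'E'
from h import *
np.set_printoptions(precision=4,suppress=True)
d=load('w12');py=np.array([.1670,.986]);px=np.array([.986,-.1670]);O=np.array([.5705,-.0145])
g=(255*(d['img']/255.)**.5).astype('uint8');cv2.imwrite('pics/w12z.png',cv2.cvtColor(cv2.resize(g[170:300,180:330],None,fx=5,fy=5,interpolation=2),cv2.COLOR_RGB2BGR))
for u,v,z in((211,204,.165),(275,203,.155),(243,203,.16)):
  e=onz(d,u,v,z)[:2];print(e,(e-O)@px,(e-O)@py)
E
```

```text
[0.4651 0.0195] -0.10964208857916981 0.015869705321628628
[0.5034 0.0106] -0.07030493487112503 0.013549355238275126
[0.4838 0.0154] -0.0904864644183331 0.015028564210283545
```

View pics/w12z.png

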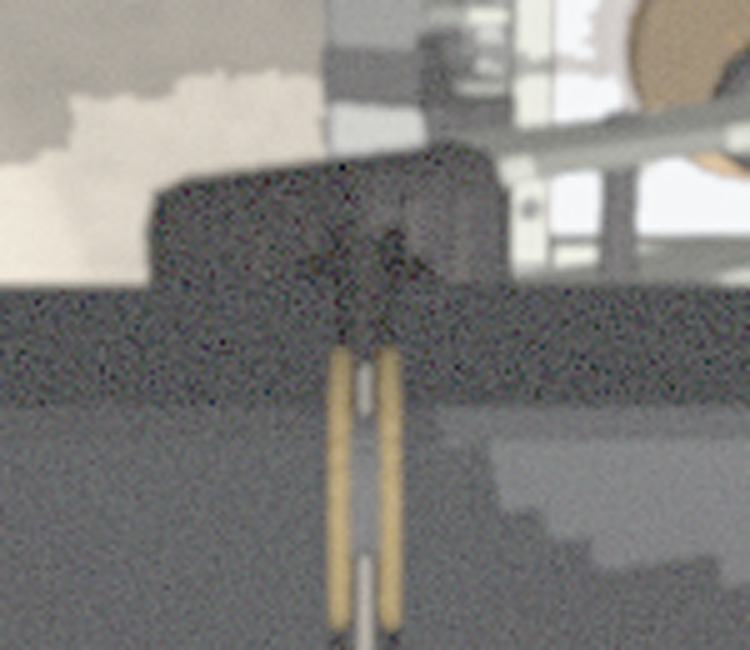

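The fingers are centred over the grip. The grip's +y edge is at press y = 14.5 mm, so its middle is at 0. Pressing along the arc.

>>> step_arm:
  rows:
    - [[0, 0, 0, -0.01, 0], [0, 0, 0, -0.004, 0], [0, -0.0041, 0.0007, -0.0087, 0], [0, -0.0041, 0.0007, -0.0087, 0], [0, -0.0032, 0.0005, -0.009, 0], [0, -0.0032, 0.0005, -0.009, 0], [0, 0, 0, 0, 0]]

```text
clock: 21.88
tool_pos: [0.472, 0.0021, 0.1441]
orientation: [[-0.001, 0.986, -0.169], [0.0, -0.169, -0.986], [-1.0, -0.001, 0.0]]
contact_force: [-0.5, 0.4, 2.6]
opening: 0.003
```

>>> step_arm:
  rows:
    - [[0, -0.0023, 0.0004, -0.0093, 0], [0, -0.0023, 0.0004, -0.0093, 0], [0, -0.0014, 0.0002, -0.0095, 0], [0, -0.0014, 0.0002, -0.0095, 0], [0, 0, 0, 0, 0]]

```text
clock: 22.5
tool_pos: [0.4655, 0.0032, 0.1067]
orientation: [[0.001, 0.986, -0.169], [-0.0, -0.169, -0.986], [-1.0, 0.001, -0.0]]
contact_force: [1.5, -0.7, 7.8]
opening: 0.006
```

>>> step_arm:
  rows:
    - [[0, -0.0005, 0, -0.004, 0], [0, 0, 0, -0.003, 0], [0, 0, 0, -0.002, 0], [0, 0, 0, 0, 0]]

```text
clock: 23.0
tool_pos: [0.4648, 0.0033, 0.0981]
orientation: [[0.001, 0.986, -0.169], [-0.0, -0.169, -0.986], [-1.0, 0.001, -0.0]]
contact_force: [1.1, 0.7, 8.7]
opening: 0.005
```

>>> step_arm:
  rows:
    - [[0, 0, 0, -0.002, 0], [0, 0, 0, 0, 0]]

```text
clock: 23.25
tool_pos: [0.4648, 0.0033, 0.0962]
orientation: [[0.001, 0.986, -0.169], [-0.0, -0.169, -0.986], [-1.0, 0.001, -0.0]]
contact_force: [0.7, 1.5, 9.3]
opening: 0.004
```

>>> step_arm:
  rows:
    - [[0, 0, 0, -0.0015, 0], [0, 0, 0, -0.0015, 0], [0, 0, 0, 0, 0]]

```text
clock: 23.62
tool_pos: [0.4647, 0.0033, 0.0933]
orientation: [[0.001, 0.986, -0.169], [-0.0, -0.169, -0.986], [-1.0, 0.001, -0.0]]
contact_force: [-1.1, 0.7, 13.7]
opening: 0.006
```

```bash
python3 - <<'E'
from h import *
np.set_printoptions(precision=4,suppress=True)
d=snap('wrist','w13');s=snap('side','side13');o=arm.get_obs();print(o['clock'],o['tool_pos'],o['contact_force'])
a=cv2.imread('pics/side13.png');b=cv2.imread('pics/w13.png')
cv2.imwrite('pics/st13.png',np.hstack([cv2.resize(a[95:195,190:310],(400,333),interpolation=2),cv2.resize(b,(400,333),interpolation=2)]))
E
```

```text
23.725 [0.4647 0.0033 0.0933] [-0.3429  0.4459 12.334 ]
```

View pics/st13.png

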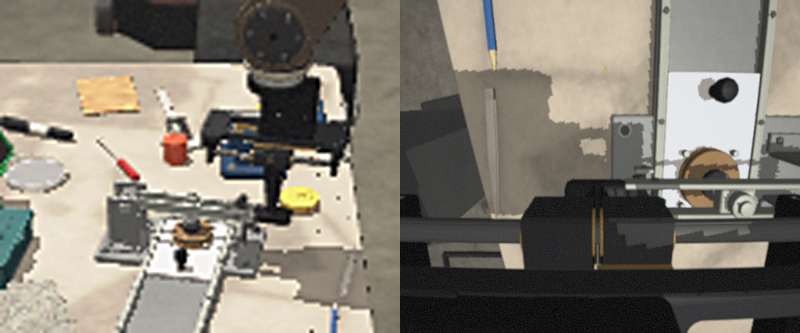

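The arm is level, with 12–14 N at the stop. I'll ease off slowly and check that the force vanishes, which would show the catch is holding.

>>> step_arm:
  rows:
    - [[0, 0, 0, 0.003, 0], [0, 0, 0, 0.003, 0], [0, 0, 0, 0.003, 0], [0, 0, 0, 0.003, 0], [0, 0, 0, 0, 0]]

```text
clock: 24.35
tool_pos: [0.4642, 0.0033, 0.1049]
orientation: [[-0.001, 0.986, -0.169], [0.0, -0.169, -0.986], [-1.0, -0.001, 0.0]]
contact_force: [-0.3, -0.6, 0.0]
opening: 0.007
```

The force is zero at tip height 86 mm, where the grip should be at about 83 mm if caught. I'll lift clear and look.

>>> step_arm:
  rows:
    - [[0, 0, 0, 0.015, 0], [0, 0, 0, 0.03, 0], [0, 0, 0, 0.04, 0], [0, 0, 0, 0.04, 0], [0, 0.02, 0.035, 0.03, 0], [0, 0.03, 0.05, 0, 0], [0, 0.03, 0.05, 0, 0], [0, 0.03, 0.05, 0, 0], [0, 0.03, 0.05, 0, 0], [0, 0.02, 0.05, 0, 0], [0, 0.0, 0.05, 0, 0], [0, 0, 0.03, 0, 0], [0, 0, 0, 0, 0]]

```text
clock: 25.98
tool_pos: [0.6238, 0.3701, 0.2586]
orientation: [[-0.002, 0.986, -0.167], [-0.001, -0.167, -0.986], [-1.0, -0.001, 0.001]]
contact_force: [0.3, -0.3, -0.0]
opening: 0.005
```

```bash
python3 - <<'E'
from h import *
np.set_printoptions(precision=4,suppress=True)
t=snap('top','top14');s=snap('side','side14');o=arm.get_obs();print(o['clock'],o['tool_pos'],o['contact_force'])
a=cv2.imread('pics/side14.png');b=cv2.imread('pics/top14.png')
cv2.imwrite('pics/st14.png',np.hstack([cv2.resize(a[115:215,200:300],(400,400),interpolation=2),cv2.resize(b[145:265,280:400],(400,400),interpolation=2)]))
cv2.imwrite('pics/top14f.png',b)
E
```

```text
26.075 [0.6244 0.3679 0.2593] [ 0.4905 -0.0366  0.3469]
```

View pics/st14.png

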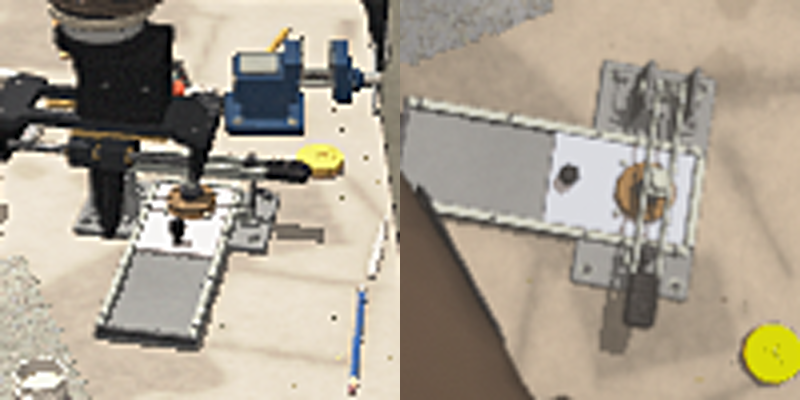

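View pics/side14.png

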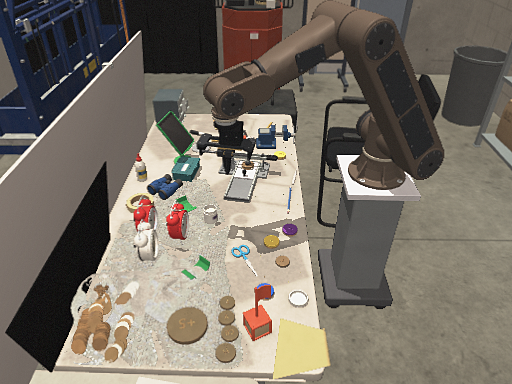

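The arm stays level and latched, with the foot on the medallion and the tray home. One last check on the knob, the jar and the bare medallion, then I hand in.

```bash
python3 - <<'E'
from h import *
np.set_printoptions(precision=4,suppress=True)
t=load('top14');py=np.array([.1670,.986]);O=np.array([.5705,-.0145])
k=onz(t,280+567/3.333-.5,145+173/3.333-.5,.048)[:2];print('knob press y',(k-O)@py)
a,b=load('side0')['img'].astype(int),load('side14')['img'].astype(int)
df=np.abs(a-b).sum(2)
print('jar diff',df[203:226,202:220].mean(),'bare diff',df[253:270,273:292].mean())
o=arm.get_obs();print(o['clock'],o['contact_force']); print(workorder.close_job())
E
```

```text
knob press y -0.28589105389939057
jar diff 25.253623188405797 bare diff 26.352941176470587
26.075 [ 0.4905 -0.0366  0.3469]
the job is handed in; nothing more can be done
None
```

```bash
python3 - <<'E'
from h import *
t=load('top14');py=np.array([.1670,.986]);O=np.array([.5705,-.0145])
k=onz(t,280+167/3.333-.5,145+173/3.333-.5,.045)[:2];print('knob press y',(k-O)@py)
E
```

```text
knob press y 0.07709290676593747
```

I did the job and handed it in at about 26 s on the robot's clock. The medallion is cork down between the four pins, the tray is home against its stop, and the arm stays down by itself with the foot on the medallion.

**Last checks:**
- **Arm and catch:** the force on the tool fell to 0 N as I let go of the grip. In the pictures after lifting clear, the arm is still level and the foot is on the medallion. I did not measure the foot's travel.
- **Tray:** I pushed it against the stop with up to about 38 N. The knob then measures about 77 mm from the foot axis, against 75 mm expected and about 2 mm of camera error. My first run of this check gave a wrong value because of a pixel-offset mistake. I redid it from the saved picture after handing in.
- **Jar and bare medallion:** both look to be in their original places in the last side view. The before/after pixel comparison, about 25 summed over three colours, fits image noise, but I did not measure their positions again.

**What disagreed:** when I lowered the medallion, it met the tray about 4 mm higher than I had worked out. This gave a brief force of about 45 N, which was pressing through the held medallion as far as the moment readings show. I backed off, touched twice more (up to about 32 N) to confirm it was resting flat, released it, and the picture then showed it centred between the pins. I did not find the cause of the 4 mm difference.

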